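# Put the pipette back on its carousel and close up the tip box

## Robot

A 6-joint arm with a two-finger parallel gripper is mounted at the origin on the work surface. World frame = base frame: x ahead of the robot, y to its left, z up, the work surface at z = 0. Lengths are in mm, angles in rad, forces in N, time in s.
With the tool pointing down it reaches from about 350 to 875 mm from the base axis. Payload 4.2 kg.
Tool frame: the origin (TCP) lies between the finger pads; the fingertips stand 8 mm ahead of it and the grasp point (between the pads) lies 11 mm behind it; z points along the fingers, y is the line along which they close (so a half turn about z gives the same grasp; the last joint's range is limited). The gripper opens to 85 mm and grips with 20 to 120 N. Pads are 22 mm wide; open, the fingers measure 114 mm over their backs; the gripper's body (76 mm by 85 mm) begins 54 mm behind the grasp point. The pads swing forward as they close: fully open they stand 13 mm farther back than shut.
Start: joints at [1.473, 0.385, 0.008, 0, -1.194, -0.259], TCP at [218.266, 585.627, 201.212] pointing down, gripper open.
Joint ranges: [-3.14, 3.14], [-1.21, 2.06], [-1.07, 1.41], [-3.16, 2.05], [-2.99, -0.16], [-3.1, 3.1]. Speed limits (rad/s): [2.79, 2.79, 3.14, 3.14, 3.14, 3.14].

## Interface

Orientations are given as a unit quaternion [x, y, z, w].
In Python, from bench import read_state, get_image, camera_params, job_done gives the robot as it stands.
- The arm moves only by the tool drive_tool, never from a script. Its argument "moves" is a list that holds one entry, the list of rows, each a list of 7 numbers: the shift along the tool's x, y, z in m, then the turn, a rotation vector about the tool's x, y, z in rad, then the closure in counts, from 0 (fully open) to 255 (shut). A call has 1 to 8 rows; each row shifts and turns the commanded pose from where the row before left it, along the tool's axes as they then stand; what a row does not reach is not made up. A row lasts 1/12 s, in which the tool goes at most 41.7 mm and 7.16 degrees, less where a joint would pass 70% of its speed; a pose out of reach is approached as far as the arm can. A call is refused whole if a number of a shift passes 0.0417 or a number of a turn 0.125, either way. A call with a gripper value outside its range is refused whole. The fingers move at their own pace and stop on an object; the grip force is fixed at half the most. Time passes only in rows, so rows that do not move let the fingers close. It gives the time, the measured TCP pose, the force and the opening at its end, in the units of the state.
- read_state(): the state, without advancing time (a new reading comes with each control period).
- get_image(name): name is "side" or "top"; returns the picture (400x640x3 uint8, blue, green, red); there is no depth.
- camera_params(name): a dict with "mtx" (3x3 intrinsics, pixels), "extrinsics" (4x4, takes a point from camera to world coordinates). Camera axes: x right, y up, looking along -z (the intrinsics and any distortion apply to the point x, -y, -z); pixel columns grow to the right and rows downward; lengths in mm; the calibration is good to about 2 mm. A picture is of the moment at which its call begins. camera_params takes no time and is no camera call.
- job_done(): hands the job in, once; it reports no verdict.
The state is a dict: "clock": time; "joints": joint angles; "joint_vel": joint speeds; "joint_efforts": joint torques, N m; "position": TCP position; "ee_rot": TCP orientation; "contact_force": force on the tool from outside, world axes, zero at the start; "wrist_torque": the same for the moment, N m; "gripper_width": finger opening in mm.
Only numpy, scipy, OpenCV 4.12 (cv2) and the standard library are available. Lean on these libraries where they do the work, as an engineer would, in place of code of your own. Each camera call takes 0.05 s, during which the arm holds its last target. There are 200 camera calls.

## Task

You have finished pipetting: pack up the station. First turn the carousel until its one empty hook faces the front edge of the bench (the robot's side), then take the pipette off the single bench stand and hang it by its finger rest on that empty hook, so that it hangs straight and the carousel stays facing the front. The tip box must end with its lid fully shut; do not disturb the bottle, the tube rack or the calculator.

Things in the scene. Friction and masses are not known exactly. Their poses are not given: they have to be found in the camera images.
- carousel: Pipette carousel; origin on its turning axis, on the bench. Weighted round base 184 mm across (17 mm high at half radius), upright post, six hooks at 60 degree spacing: five carry pipettes firmly parked (they cannot be taken off, and turn with it), one is empty. With pipettes it reaches 134 mm from the axis; parked pipettes' tops are 232 mm above the bench, the pale grip bar's top 298 mm.
- turret (a joint): Turning part of the carousel, rad, counter-clockwise from above, no end stops: at 0 (and 6.283) the empty hook faces the front edge of the bench, straight along -x; at q it lies from the axis towards (-cos q, -sin q). Starts anywhere from 0.9 to 5.38. Turns easily (friction 0.06 N m plus 0.06 N m s/rad) either way and stays where it is left.
- turret_grip (a point): Centre of the pale grip bar on top of the carousel, on the turning axis, 280 mm above the bench: 60 long, 22 wide, 36 high, on a neck 18 mm across. Grip it from above and turn. Axes turn with the carousel: the bar is long along x, its flat sides face +y and -y, z is up; the empty hook lies to its -x side.
- empty_hook (a point): Empty hook of the carousel: middle of its notch floor, 96 mm from the axis, 192 mm above the bench. An upright tab 4 mm thick (x), 26 wide (y), 58 deep below the floor; notch 20 wide between ears 3 mm wide, 8 mm above the floor. Axes turn with the carousel: -x outward, z up. A hub arm 8 mm wide meets the tab's inner face 26 to 44 mm below the floor. Pipettes hang outside the tab.
- pipette_center (a point): The loose pipette, upright, 192 mm long, 60 to 130 g: point on its axis, 96 mm above its lower end. z up, +x is the finger rest's side. Handle 34 (x) by 26 (y) mm, from 26 below to 72 above this point, flat sides facing +y and -y to grip (52 above is good); plunger button, 19 mm across, up to 96 above. Hanging, on stand or carousel, this point is 136 mm above the bench.
- finger_rest (a point): Middle of the slot under the pipette's hooked finger rest: 56 mm above pipette_center, 22.5 to its +x. Slot 11 mm wide along x, from the handle's back (17 from the axis) to a lip 5.5 thick reaching 14 below the rest's underside; rest and lip are 12 wide (y). Hung, lowered from above: underside on the notch floor, lip inside the tab, handle's back at its outer face, +x to the turning axis.
- stand_hook (a point): Notch floor of the hook on the single bench stand (fixed, base 95 x 85 mm, its centre right below), 192 mm above the bench; same tab and notch as on the carousel. Stand axes, z up: the pipette hangs on its -x side, a post 16 mm across and 173 mm high stands 34 mm to its +x. The pipette comes off by lifting it straight up 25 mm or more.
- tip_box: Pipette tip box, fixed on the bench: origin at the centre of its underside, 86 (x) by 122 (y) mm, 55 mm high without the lid, filled with tips. Its lid is hinged along its +x (far) upper edge, 43 mm from the centre, 56 mm above the bench.
- lid (a joint): Hinged lid of the tip box, a frosted cover 86 x 122 mm, 32 mm deep, 50 g. Value in rad: 0 shut, 1.75 to 1.9 at the start (open, leaning back to the box's +x side). Pushed over forward past about 1.0 rad it falls shut by itself; short of that it falls open again.
- lid_edge (a point): Middle of the free edge of the lid's outer (top) face, 86 mm from the hinge side: with the lid open it is the upper back edge, about 130 mm above the bench and 95 mm to +x of the box's centre (box axes); the lid's outer face looks to the box's +x then, leaning back.
- bottle: Bystander: reagent bottle with orange cap, 72 mm across, 145 mm high, loose; origin at the centre of its underside, z up.
- tube_rack: Bystander: orange tube rack 62 x 120 x 48 mm with three capped tubes, loose; origin at the centre of its underside.
- calculator: Bystander: flat calculator 145 x 78 x 14 mm, loose; origin at the centre of its underside.
Not all that is in view belongs to the job. Of the things that look like the part that bears pipette_center, the smallest one is meant. Leave any purple look-alike of the tip_box alone.

How it is judged (in metres and radians):
On the way, in this order (a step that is already met when the one before it is completed fails the run):
1. the empty hook is turned to the front while the pipette still hangs on the bench stand ((value of joint turret between -0.4 and 0.4 rad or value of joint turret between 5.883 and 6.683 rad) and velocity of joint turret between -0.2 and 0.2 rad/s and distance between finger_rest and stand_hook below 0.015 m), for 0.2 s.
2. the pipette hangs by its finger rest in the notch of the empty hook (horizontal distance between finger_rest and empty_hook below 0.009 m and z of finger_rest in the frame of empty_hook between -0.005 and 0.005 m), for 0.2 s.
At the end, for the whole second after the job is handed in: The pipette hangs at rest on the formerly empty hook: its finger rest lies in the notch (slot middle within 9 mm sideways and 5 mm in height of the notch floor), tilted less than 0.2 rad; that hook faces the front (-x) within 0.4 rad; the tip box lid is shut (below 0.08 rad) (all of step 2 and angle between pipette_center's own z axis and vertical below 0.2 rad and linear speed of pipette below 0.03 m/s and (value of joint turret between -0.4 and 0.4 rad or value of joint turret between 5.883 and 6.683 rad) and value of joint lid below 0.08 rad); the robot touches nothing.
It fails at once if the pipette is tipped over or dropped (angle between pipette_center's own z axis and vertical above 0.8 rad or height (world z) of pipette_center below 0.08 m).
It fails at once if the bottle is shifted by more than 40 mm or tipped (distance of bottle from where it was at the start of the episode above 0.04 m or angle between bottle's own z axis and vertical above 0.4 rad).
It fails at once if the tube rack is shifted by more than 40 mm (distance of tube_rack from where it was at the start of the episode above 0.04 m).
It fails at once if the calculator is shifted by more than 40 mm (distance of calculator from where it was at the start of the episode above 0.04 m).
It also fails if it takes over 64 s, if anything falls off the work surface, if the arm or the gripper's body presses on something with over 40 N, if the wrist force passes 120 N, or if a joint passes its speed limit or range.

## Working session

There is one attempt and no reset: what is moved stays moved. The work goes in short steps, Python scripts to look and compute and a tool call to move; the robot and the scene stay as the last step left them, time stands still between calls to the robot, and variables do not carry over. Pictures are saved under pics/ and viewed, on a budget of 10 in all, crops included, one or two more only if the job needs it, and the job is handed in when it is done.

Besides the shell and the picture viewer there is one more tool, called as a command line: name --argument value ..., lists and objects as JSON in quotes. drive_tool: Moves the arm, as the interface text tells. Its arguments: {"type":"object","properties":{"moves":{"type":"array"}},"required":["moves"]}

```bash
mkdir -p pics
cat > h.py <<'E'
import numpy as np, cv2
from bench import read_state,get_image,camera_params,job_done
def cam(n):
    p=camera_params(n); return np.array(p["mtx"],float),np.array(p["extrinsics"],float),p
def ray(n,u,v):
    K,E,p=cam(n); d=np.linalg.inv(K)@[u,v,1]; d=np.array([d[0],-d[1],-d[2]]); return E[:3,3],E[:3,:3]@d
def onz(n,u,v,z):
    o,d=ray(n,u,v); return o+d*(z-o[2])/d[2]
def proj(n,P):
    K,E,p=cam(n); q=E[:3,:3].T@(np.array(P,float)-E[:3,3]); q=K@[q[0],-q[1],-q[2]]; return q[:2]/q[2]
def tri(a,b):
    (o1,d1),(o2,d2)=ray(*a),ray(*b); s=np.linalg.lstsq(np.c_[d1,-d2],o2-o1,rcond=None)[0]
    p,q=o1+d1*s[0],o2+d2*s[1]; return (p+q)/2,np.linalg.norm(p-q)
E
python3 - <<'E'
from h import *
print(read_state())
for n in("side","top"):
    print(n,camera_params(n)); cv2.imwrite(f"pics/{n}0.png",get_image(n))
a=[cv2.imread(f"pics/{n}0.png") for n in("side","top")]
E
```

```text
{'clock': 0.0, 'joints': array([ 1.47259118e+00,  3.85559147e-01,  6.63671664e-03, -5.18509180e-04,
       -1.19398680e+00, -2.58592460e-01]), 'joint_vel': array([-1.08434750e-03,  9.39765129e-05,  1.07725684e-03, -1.57725639e-04,
        1.76491777e-04, -9.89841010e-04]), 'joint_efforts': array([-6.36991135e-04, -3.92296994e+01,  1.88398129e+01,  4.18606237e+00,
       -4.60223542e-03, -4.99393678e-06]), 'position': array([218.05432085, 585.04114801, 200.12144974]), 'ee_rot': array([ 9.84111538e-01, -1.77548042e-01, -1.55560892e-04,  1.07235941e-03]), 'contact_force': array([-0.53760764, -0.08023529,  0.87038531]), 'wrist_torque': array([ 0.01680539, -0.02544604, -0.02650993]), 'gripper_width': 85.69422920825885}
side {'mtx': array([[375.03886602,   0.        , 318.99827074],
       [  0.        , 375.03886602, 205.60124985],
       [  0.        ,   0.        ,   1.        ]]), 'extrinsics': array([[-8.88088181e-01,  3.60179879e-01, -2.85604337e-01,
         2.73230128e+02],
       [-4.59666454e-01, -6.99204681e-01,  5.47557819e-01,
         5.19973542e+02],
       [-2.47658020e-03,  6.17562360e-01,  7.86518021e-01,
         8.50593074e+02],
       [ 0.00000000e+00,  0.00000000e+00,  0.00000000e+00,
         1.00000000e+00]])}
top {'mtx': array([[497.75888432,   0.        , 315.57067905],
       [  0.        , 497.75888432, 193.75059456],
       [  0.        ,   0.        ,   1.        ]]), 'extrinsics': array([[ 2.69937924e-02,  9.94634598e-01, -9.98666710e-02,
         3.74539641e+02],
       [-9.99631736e-01,  2.65808147e-02, -5.46382143e-03,
         5.19744898e+01],
       [-2.77996835e-03,  9.99773829e-02,  9.94985826e-01,
         1.61382256e+03],
       [ 0.00000000e+00,  0.00000000e+00,  0.00000000e+00,
         1.00000000e+00]])}
```

View pics/side0.png

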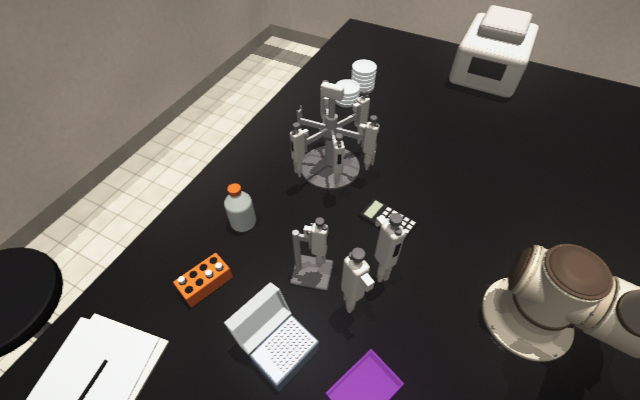

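View pics/top0.png

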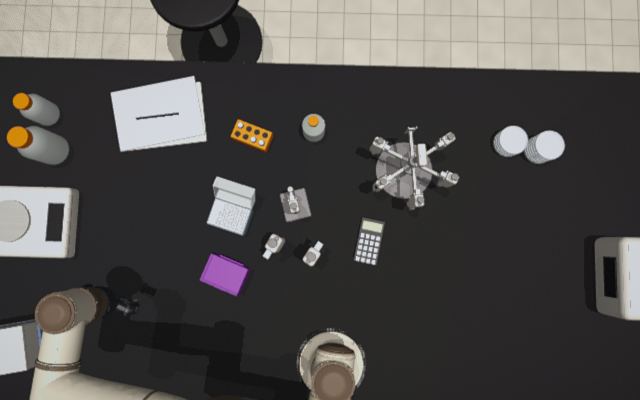

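The side view shows the carousel at about (330,140), the stand with its hanging pipette at (318,240), two free-standing look-alike pipettes at (355,280) and (390,245), and the open tip box at (272,335). The purple look-alike box is at (365,380), the bottle at (240,208), the rack at (203,278) and the calculator at (390,215).

The candidates for the pipette are the stand one (side 318,240 / top 292,200) and the free-standing ones (top 272,245 and 313,253). The one on the stand is the smallest and the one meant, and I'm checking that in a close crop.

Run:
```python
import cv2,numpy as np
s=cv2.imread("pics/side0.png");t=cv2.imread("pics/top0.png")
c=lambda im,x,y,w,h,k:cv2.resize(im[y:y+h,x:x+w],None,fx=k,fy=k,interpolation=cv2.INTER_CUBIC)
a=np.hstack([c(s,280,70,110,140,2.7)[:300,:297],c(t,360,115,110,100,3)[:300,:330]])
b=np.hstack([c(s,220,205,130,120,2.5)[:300],c(t,200,165,140,120,2.5)[:300]])
w=max(a.shape[1],b.shape[1]);p=lambda m:cv2.copyMakeBorder(m,0,0,0,w-m.shape[1],cv2.BORDER_CONSTANT)
cv2.imwrite("pics/c1.png",np.vstack([p(a),p(b)]));print(a.shape,b.shape)
```

```text
(300, 627, 3) (300, 675, 3)
```

View pics/c1.png

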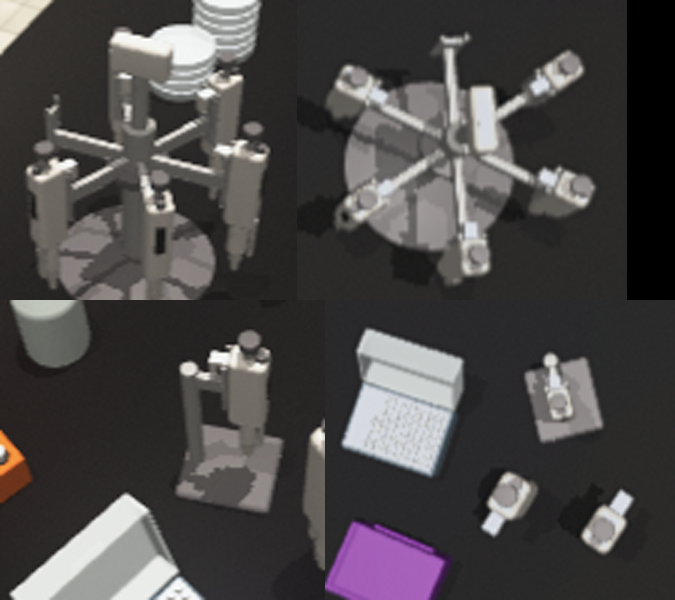

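Top-right crop: the empty hook's ears are at top image (412,129), straight behind the axis, so q is about π. The stand pipette is clearly smaller than the two free-standing ones, so the choice is confirmed. Next I measure the key points.

```bash
cat > m.py <<'E'
from h import *
s=cv2.imread("pics/side0.png");t=cv2.imread("pics/top0.png")
T=lambda X,Y:(360+(X-297)/3,115+Y/3); S=lambda X,Y:(280+X/2.7,70+Y/2.7)
T2=lambda X,Y:(200+(X-325)/2.5,165+(Y-300)/2.5); S2=lambda X,Y:(220+X/2.5,205+(Y-300)/2.5)
f=lambda *a:print(*[np.round(x,1) if not isinstance(x,str) else x for x in a])
f("bar top",onz("top",*T(483,119),298),"side",onz("side",*S(142,46),298))
f("bar ends",onz("top",*T(483,87),298),onz("top",*T(484,151),298))
f("base",onz("top",*T(429,164),12))
f("hook ears mid",onz("top",*T(453,41),200))
for n,p in dict(p1=(355,77),p2=(569,63),p3=(575,187),p4=(475,256),p5=(368,200)).items(): f(n,onz("top",*T(*p),232))
f("stand button",onz("top",*T2(558,405),232),"side",onz("side",*S2(250,339),232),"post",onz("top",*T2(550,359),173),onz("side",*S2(189,369),173))
f("stand base c",onz("top",*T2(563,399),8)); 
f("stand base corners",*[onz("top",*T2(*p),8)[:2] for p in((526,373),(586,357),(602,428),(540,441))])
f("lid edge ends",onz("top",*T2(364,330),130),onz("top",*T2(463,357),130))
f("box front corners",onz("top",*T2(342,442),55),onz("top",*T2(436,474),55))
f("side: lid edge ends",onz("side",*S2(12,579),130),onz("side",*S2(128,496),130))
f("bottle",onz("top",313,121,145),"rack",onz("top",252,135,48),"calc",onz("top",369,242,14))
for p in((272,242),(316,251)):f("decoy",onz("top",*p,240))
f("decoy2",onz("top",*T2(508,490),240),onz("top",*T2(603,527),240))
E
python3 m.py
```

```text
bar top [ 619.3 -222.7  298. ] side [ 616.4 -213.8  298. ]
bar ends [ 648.3 -222.5  298. ] [ 590.5 -223.8  298. ]
base [ 621.6 -224.3   12. ]
hook ears mid [ 712.9 -213.8  200. ]
p1 [ 668.4 -116.1  232. ]
p2 [ 687.1 -317.   232. ]
p3 [ 569.6 -322.5  232. ]
p4 [ 502.5 -229.8  232. ]
p5 [ 552.3 -129.8  232. ]
stand button [474.5 120.8 232. ] side [478.2 122.8 232. ] post [532.2 134.7 173. ] [530.2 137.8 173. ]
stand base c [498.7 125.7   8. ]
stand base corners [531.2 174.8] [554.2  97.6] [462.5  74.2] [443.6 153.7]
lid edge ends [566.1 362.1 130. ] [536.6 241.7 130. ]
box front corners [433.6 398.7  55. ] [396.9 279.3  55. ]
side: lid edge ends [572.3 352.5 130. ] [528.6 248.9 130. ]
bottle [741.8  73.7 145. ] rack [715.2 269.1  48. ] calc [ 384.6 -114.2   14. ]
decoy [376.  175.6 240. ]
decoy [354.7  54.1 240. ]
decoy2 [378.9 172.4 240. ] [341.3  66.9 240. ]
```

Measured layout:

| Item | World x, y (mm) | Other |
|---|---|---|
| Carousel axis | (619, -223) | q about 3.22 |
| Stand | (499, 126) | |
| Tip box | (458, 328) | yaw about -0.31 |

I do the lid first because it is nearest. The closed gripper goes behind it, then pushes forward.

drive_tool --moves '[[[0.038,0.0125,0,0,0,0,255],[0.038,0.0125,0,0,0,0,255],[0.038,0.0125,0,0,0,0,255],[0.038,0.0125,0,0,0,0,255],[0.038,0.0125,0,0,0,0,255],[0.038,0.0125,0,0,0,0,255],[0.038,0.0125,0,0,0,0,255],[0.038,0.0125,0,0,0,0,255]]]'

```text
clock: 0.77
position: [469.1, 384.1, 200.8]
ee_rot: [0.984, -0.177, -0.0, 0.0]
contact_force: [0.4, 0.5, -0.6]
gripper_width: -0.0
```

drive_tool --moves '[[[0.038,0.0125,0,0,0,0,255],[0.038,0.0125,0,0,0,0,255],[0.038,0.0125,0,0,0,0,255],[0.038,0.0125,0,0,0,0,255],[0,0,0,0,0,0,255]]]'

```text
clock: 1.18
position: [597.2, 280.9, 199.8]
ee_rot: [0.984, -0.181, -0.0, 0.001]
contact_force: [0.3, 1.4, -0.5]
gripper_width: -0.1
```

```bash
cat >> h.py <<'E'
from scipy.spatial.transform import Rotation as R
def go(x,y,z,yaw=None):
    "deltas in tool frame (mm) to reach world TCP and tool-x yaw"
    s=read_state(); r=R.from_quat(s["ee_rot"]).as_matrix(); ps=np.arctan2(r[1,0],r[0,0])
    print("t",round(s["clock"],2),"pos",np.round(s["position"],1),"yaw",round(ps,3),"tilt",np.round(r[:2,2],3),"w",round(s["gripper_width"],1),"F",np.round(s["contact_force"],1),"j",np.round(s["joints"],2))
    print("d_tool",np.round(r.T@(np.array([x,y,z])-s["position"]),1), "" if yaw is None else f"rz {-(yaw-ps):.3f}")
E
python3 -c "
from h import *
go(591,285,115,-.31)"
```

```text
t 1.18 pos [597.2 280.9 199.8] yaw -0.364 tilt [-0.001 -0.002] w -0.1 F [ 0.3  1.4 -0.5] j [ 0.68  0.45  0.1   0.   -1.23  0.52]
d_tool [-7.3 -1.8 84.8] rz -0.054
```

drive_tool --moves '[[[0,0,0.028,0,0,-0.05,255],[0,0,0.028,0,0,0,255],[0,0,0.029,0,0,0,255],[0,0,0,0,0,0,255],[-0.012,0,0,0,0,0,255],[-0.012,0,0,0,0,0,255],[-0.012,0,0,0,0,0,255],[-0.012,0,0,0,0,0,255]]]'

```text
clock: 1.85
position: [546.7, 301.6, 118.5]
ee_rot: [0.988, -0.152, 0.001, -0.001]
contact_force: [-0.6, 0.5, -0.8]
gripper_width: -0.2
```

drive_tool --moves '[[[-0.012,0,0,0,0,0,255],[-0.012,0,0,0,0,0,255],[-0.012,0,0,0,0,0,255],[-0.012,0,0,0,0,0,255],[-0.012,0,0,0,0,0,255],[-0.012,0,0,0,0,0,255],[0,0,0,0,0,0,255],[0,0,0,0,0,0,255]]]'

```text
clock: 2.52
position: [478.1, 322.5, 116.4]
ee_rot: [0.988, -0.152, 0.0, -0.0]
contact_force: [0.7, -0.2, -0.7]
gripper_width: -0.0
```

drive_tool --moves '[[[0,0,-0.04,0,0,0,255],[0,0,-0.04,0,0,0,255],[0,0,-0.04,0,0,0,0],[0,0,-0.04,0,0,0,0],[0,0,-0.04,0,0,0,0],[0,0,-0.03,0,0,0,0],[0,0,0,0,0,0,0]]]'

```text
clock: 3.1
position: [481.8, 323.2, 354.6]
ee_rot: [0.988, -0.153, 0.005, -0.005]
contact_force: [0.5, 0.5, 1.5]
gripper_width: 60.8
```

Run:
```python
from h import *
go(619,-223,370,0.083)
im=get_image("side"); cv2.imwrite("pics/lid.png",im)
t=get_image("top"); cv2.imwrite("pics/lidt.png",t)
cv2.imwrite("pics/lidc.png",np.hstack([cv2.resize(im[250:400,190:350],None,fx=2,fy=2),cv2.resize(t[150:300,180:340],None,fx=2,fy=2)]))
```

```text
t 3.1 pos [481.8 323.2 354.6] yaw -0.308 tilt [0.012 0.009] w 60.8 F [0.5 0.5 1.5] j [ 0.87  0.24  0.17  0.   -1.49  0.39]
d_tool [296.2 478.8 -18.7] rz -0.391
```

View pics/lidc.png

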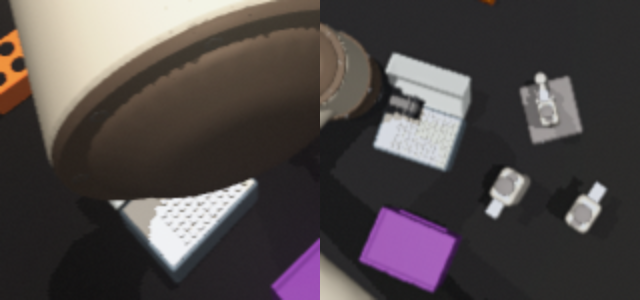

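The crop shows the lid still open, with its free edge at top (217,176)-(255,186), though the tool swept well past the tipping angle. I repeat the push slower, with a look while in contact.

drive_tool --moves '[[[0.038,0,0,0,0,0,255],[0.038,0,0,0,0,0,255],[0.038,0,0,0,0,0,255],[0,0,0.04,0,0,0,255],[0,0,0.04,0,0,0,255],[0,0,0.04,0,0,0,255],[0,0,0.04,0,0,0,255],[0,0,0.04,0,0,0,255]]]'

```text
clock: 3.87
position: [586.4, 286.2, 142.1]
ee_rot: [0.988, -0.153, -0.001, 0.001]
contact_force: [0.4, 1.1, 0.1]
gripper_width: -0.0
```

drive_tool --moves '[[[0,0,0.04,0,0,0,255],[-0.01,0,0,0,0,0,255],[-0.01,0,0,0,0,0,255],[-0.01,0,0,0,0,0,255],[-0.01,0,0,0,0,0,255],[-0.01,0,0,0,0,0,255],[-0.01,0,0,0,0,0,255],[0,0,0,0,0,0,255]]]'

```text
clock: 4.53
position: [528.7, 306.9, 108.0]
ee_rot: [0.988, -0.152, 0.001, -0.001]
contact_force: [-0.1, -1.2, 1.3]
gripper_width: -0.3
```

Run:
```python
from h import *
go(591,285,115,-.31)
im=get_image("side"); t=get_image("top"); cv2.imwrite("pics/lt2.png",t); cv2.imwrite("pics/ls2.png",im)
cv2.imwrite("pics/lid2.png",np.hstack([cv2.resize(im[250:400,190:350],None,fx=2,fy=2),cv2.resize(t[150:250,190:290],None,fx=4,fy=4)[:300]]))
```

```text
t 4.53 pos [528.7 306.9 108. ] yaw -0.305 tilt [0.001 0.002] w -0.3 F [-0.1 -1.2  1.3] j [ 0.79  0.44 -0.16 -0.   -0.97  0.48]
d_tool [66.   2.2 -6.9] rz 0.005
```

View pics/lid2.png

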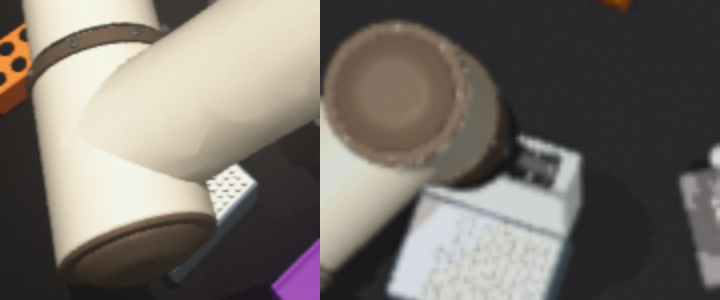

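Run:
```python
from h import *
for P in ([528.7,307,100],[528.7,307,170],[528.7,307,220],[551,301.5,130],[569,357,130],[533,245,130]): print(P,proj("top",P).round(1),proj("side",P).round(1))
print(onz("top",244,191,100),onz("top",244,191,170))
```

```text
[528.7, 307, 100] [235.  190.9] [257.9 312.6]
[528.7, 307, 170] [231.1 188.4] [253.1 298.4]
[528.7, 307, 220] [228.  186.4] [249.3 286.8]
[551, 301.5, 130] [235.5 182.5] [248.2 299.7]
[569, 357, 130] [217.3 176.1] [224.8 319.3]
[533, 245, 130] [254.1 189. ] [270.4 281. ]
[529.08694457 279.4111621  100.        ] [521.94059099 268.89436346 170.        ]
```

Run:
```python
import cv2,numpy as np
a=cv2.imread("pics/top0.png")[160:245,195:275];b=cv2.imread("pics/lt2.png")[160:245,195:275]
cv2.imwrite("pics/cmp.png",np.hstack([cv2.resize(x,None,fx=5,fy=5,interpolation=cv2.INTER_CUBIC) for x in(a,b)]))
```

```text
(no output)
```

View pics/cmp.png

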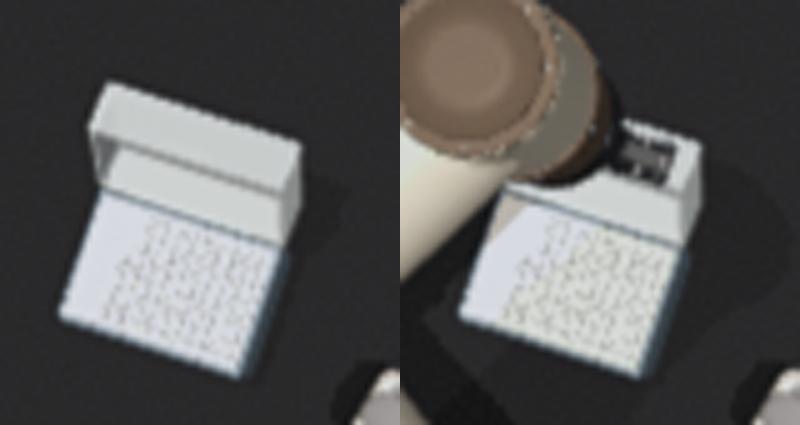

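Run:
```python
import cv2,numpy as np
for n in("top0","lidt","lt2"):
    g=cv2.imread(f"pics/{n}.png").astype(int)
    for u in(252,254): print(n,u,g[180:216,u,1])
```

```text
top0 252 [ 40  41  41  40  40  39  36  77 173 202 205 205 205 205 197 174 152 145
 139 139 142 141 140 141 140 138 126 100  78  56  58  62  61  57  49  42]
top0 254 [ 39  41  40  40  41  40  38  47 115 178 168 151 144 138 131 130 131 132
 131 132 133 121  94  71  55  43  36  33  33  34  34  37  35  35  37  35]
lidt 252 [ 42  41  41  40  40  40  36  76 173 201 205 206 206 205 197 174 152 145
 140 138 143 141 141 141 140 139 126 100  77  56  58  63  63  57  50  42]
lidt 254 [ 40  40  41  42  40  40  40  48 116 178 169 151 145 138 132 130 132 131
 131 132 133 122  94  69  55  42  34  35  36  35  34  36  36  36  34  34]
lt2 252 [ 41  41  40  42  41  40  36  77 174 202 206 206 206 206 197 175 153 145
 139 139 142 141 140 141 141 139 126 100  76  56  57  62  62  59  48  41]
lt2 254 [ 41  41  41  41  41  41  38  47 115 178 169 151 145 137 132 131 132 131
 131 131 133 121  94  70  54  41  35  34  36  35  35  36  34  35  36  34]
```

All three pictures show the lid unmoved, so the finger cannot be where I assumed relative to the lid. Before pushing again I take the tool to the carousel, where both cameras see the fingers, and check its pose there.

drive_tool --moves '[[[0,0,-0.038,0,0,0,0],[0,0,-0.038,0,0,0,0],[0,0,-0.038,0,0,0,0],[0,0,-0.038,0,0,0,0],[0,0,-0.038,0,0,0,0],[0,0,-0.038,0,0,0,0],[0,0,-0.034,0,0,0,0],[0.0175,0.0342,0,0,0,0,0]]]'

```text
clock: 5.3
position: [539.3, 272.2, 375.9]
ee_rot: [0.989, -0.15, 0.006, -0.005]
contact_force: [1.3, -0.6, 0.4]
gripper_width: 85.6
```

drive_tool --moves '[[[0.0175,0.0342,0,0,0,0,0],[0.0175,0.0342,0,0,0,0,0],[0.0175,0.0342,0,0,0,0,0],[0.0175,0.0342,0,0,0,0,0],[0.0175,0.0342,0,0,0,0,0],[0.0175,0.0342,0,0,0,0,0],[0.0175,0.0342,0,0,0,0,0],[0.0175,0.0342,0,0,0,0,0]]]'

```text
clock: 5.97
position: [587.6, -37.6, 368.7]
ee_rot: [0.988, -0.153, 0.0, -0.0]
contact_force: [0.5, 0.0, -0.8]
gripper_width: 85.6
```

drive_tool --moves '[[[0.0175,0.0342,0,0,0,0,0],[0.0175,0.0342,0,0,0,0,0],[0.0175,0.0342,0,0,0,0,0],[0.0175,0.0342,0,0,0,-0.097,0],[0,0,0,0,0,-0.097,0],[0,0,0,0,0,-0.097,0],[0,0,0,0,0,-0.097,0],[0,0,0,0,0,0,0]]]'

```text
clock: 6.63
position: [612.9, -187.8, 368.1]
ee_rot: [0.999, 0.041, -0.0, 0.0]
contact_force: [-0.4, 0.7, -0.1]
gripper_width: 85.4
```

Run:
```python
from h import *
go(619,-223,274,0.083)
p=read_state()["position"]
print("tip proj side",proj("side",p-[0,0,8]).round(1),"top",proj("top",p).round(1), [proj("side",[619,-223,z]).round(1) for z in(262,298)])
im=get_image("side"); t=get_image("top"); cv2.imwrite("pics/cs.png",im); cv2.imwrite("pics/ct.png",t)
cv2.imwrite("pics/car.png",np.hstack([cv2.resize(im[0:200,230:430],None,fx=2,fy=2),cv2.resize(t[90:240,330:480],None,fx=2.667,fy=2.667)]))
```

```text
t 6.63 pos [ 612.9 -187.8  368.1] yaw 0.081 tilt [-0. -0.] w 85.4 F [-0.4  0.7 -0.1] j [-0.05  0.36  0.38  0.   -1.59  1.7 ]
d_tool [ 3.2 35.6 94.1] rz -0.002
tip proj side [329.7  70.2] top [414.  151.9] [array([332.9,  97. ]), array([333.3,  84.8])]
```

View pics/car.png

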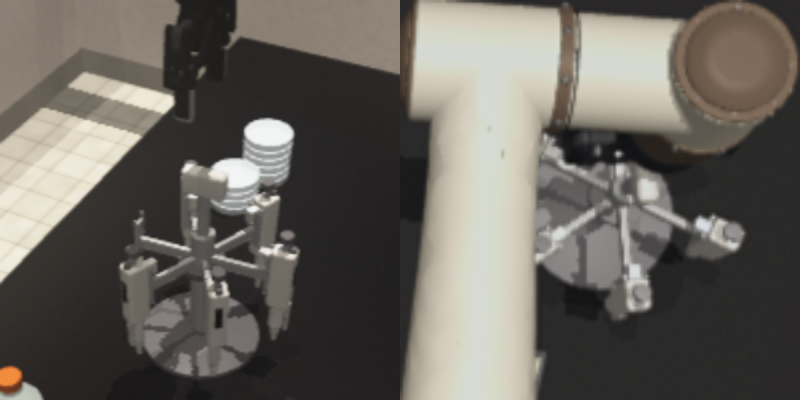

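Run:
```python
from h import *
s=read_state();p=s["position"];r=R.from_quat(s["ee_rot"]).as_matrix()
for o in([0,42,0],[0,-42,0],[0,50,-5],[0,-50,-5],[0,0,-65],[0,38,-65],[0,-38,-65],[0,0,-150]): 
    w=p+r@np.array(o,float); print(o,"side",proj("side",w).round(1),"top",proj("top",w).round(1))
im=cv2.imread("pics/cs.png")[0:80,290:370]; t=cv2.imread("pics/ct.png")[110:190,370:450]
f=lambda x:np.clip(cv2.resize(x,None,fx=5,fy=5,interpolation=cv2.INTER_CUBIC).astype(float)*1.8,0,255)
cv2.imwrite("pics/g.png",np.hstack([f(im),f(t)]))
```

```text
[0, 42, 0] side [336.3  58. ] top [430.3 151. ]
[0, -42, 0] side [322.7  76.8] top [397.2 152.7]
[0, 50, -5] side [337.6  54.3] top [433.9 150.5]
[0, -50, -5] side [321.3  76.7] top [394.4 152.5]
[0, 0, -65] side [330.3  39.9] top [419.  146.9]
[0, 38, -65] side [336.6  31.8] top [434.8 146.1]
[0, -38, -65] side [323.6  48.4] top [403.2 147.7]
[0, 0, -150] side [331.2  -1.4] top [426.7 139.5][ WARN:0@0.531] global loadsave.cpp:1063 imwrite_ Unsupported depth image for selected encoder is fallbacked to CV_8U.
```

View pics/g.png

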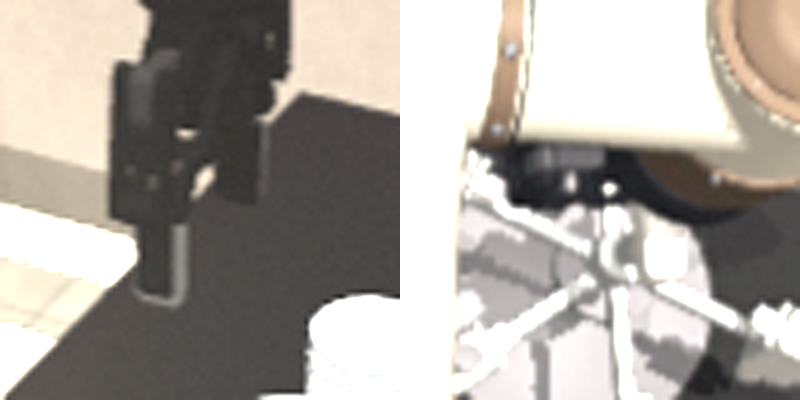

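The side crop shows the near fingertip at (322,60) where I expected about (322,74), and the far one at (338,40) against an expected 56. So the tool sits roughly 35-40 mm higher than its reported z, which explains passing over the lid. I go over the bar and check from near.

drive_tool --moves '[[[0.003,0.036,0,0,0,0,0],[0,0,0.03,0,0,0,0],[0,0,0.03,0,0,0,0],[0,0,0.03,0,0,0,0],[0,0,0,0,0,0,0],[0,0,0,0,0,0,0]]]'

```text
clock: 7.23
position: [618.2, -222.5, 277.2]
ee_rot: [0.999, 0.04, -0.002, 0.0]
contact_force: [0.6, -0.9, 1.6]
gripper_width: 85.6
```

Run:
```python
from h import *
go(619,-223,274,0.083)
s=read_state();p=s["position"];r=R.from_quat(s["ee_rot"]).as_matrix()
for dz in(0,40):
  for o in([0,50,-5],[0,-50,-5]): print(dz,o,"side",proj("side",p+[0,0,dz]+r@np.array(o,float)).round(1))
for z in(262,298): print("bar",z,proj("side",[619,-223,z]).round(1))
im=get_image("side"); cv2.imwrite("pics/cs2.png",im)
f=lambda x:np.clip(cv2.resize(x,None,fx=6,fy=6,interpolation=cv2.INTER_CUBIC).astype(float)*1.6,0,255).astype(np.uint8)
cv2.imwrite("pics/g2.png",f(im[30:130,285:385]))
```

```text
t 7.23 pos [ 618.2 -222.5  277.2] yaw 0.08 tilt [-0.004 -0.   ] w 85.6 F [ 0.6 -0.9  1.6] j [-0.1   0.41  0.23  0.   -1.4   1.75]
d_tool [0.8 0.6 3.2] rz -0.003
0 [0, 50, -5] side [340.3  79.9]
0 [0, -50, -5] side [325.9 101.6]
40 [0, 50, -5] side [340.9  66. ]
40 [0, -50, -5] side [326.1  87.6]
bar 262 [332.9  97. ]
bar 298 [333.3  84.8]
```

View pics/g2.png

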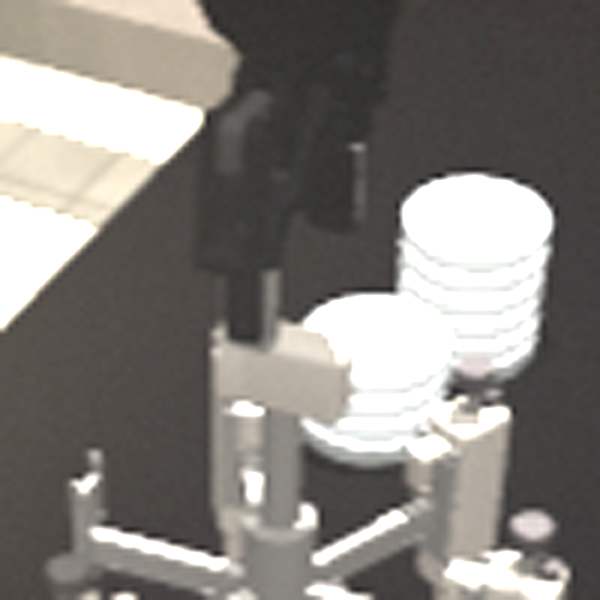

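The near fingertip is at (326.3,87.5), which matches a true z of reported + 40 mm, and xy agrees. I descend 43 mm and grip the bar.

drive_tool --moves '[[[0,0,0.022,0,0,0,0],[0,0,0.021,0,0,0,0],[0,0,0,0,0,0,255],[0,0,0,0,0,0,255],[0,0,0,0,0,0,255],[0,0,0,0,0,0,255],[0,0,0,0,0,0,255]]]'

```text
clock: 7.87
position: [619.7, -222.7, 237.4]
ee_rot: [0.999, 0.041, 0.002, 0.0]
contact_force: [-0.1, -0.4, -0.5]
gripper_width: 25.9
```

drive_tool --moves '[[[0,0,0,0,0,0,255],[0,0,0,0,0,0.05,255],[0,0,0,0,0,0.1,255],[0,0,0,0,0,0.115,255],[0,0,0,0,0,0.115,255],[0,0,0,0,0,0.115,255],[0,0,0,0,0,0.115,255],[0,0,0,0,0,0.115,255]]]'

```text
clock: 8.53
position: [619.8, -221.2, 237.2]
ee_rot: [0.948, -0.318, 0.002, -0.001]
contact_force: [0.2, 5.8, 4.9]
gripper_width: 21.0
```

drive_tool --moves '[[[0,0,0,0,0,0.115,255],[0,0,0,0,0,0.115,255],[0,0,0,0,0,0.115,255],[0,0,0,0,0,0.115,255],[0,0,0,0,0,0.115,255],[0,0,0,0,0,0.115,255],[0,0,0,0,0,0.115,255],[0,0,0,0,0,0.115,255]]]'

```text
clock: 9.2
position: [621.2, -220.5, 237.3]
ee_rot: [0.709, -0.706, 0.002, -0.002]
contact_force: [4.5, 6.2, 3.9]
gripper_width: 21.2
```

drive_tool --moves '[[[0,0,0,0,0,0.115,255],[0,0,0,0,0,0.115,255],[0,0,0,0,0,0.115,255],[0,0,0,0,0,0.115,255],[0,0,0,0,0,0.115,255],[0,0,0,0,0,0.115,255],[0,0,0,0,0,0.115,255],[0,0,0,0,0,0.115,255]]]'

```text
clock: 9.87
position: [622.6, -221.2, 237.3]
ee_rot: [-0.321, 0.947, -0.002, 0.004]
contact_force: [8.3, 2.9, 2.8]
gripper_width: 21.2
```

drive_tool --moves '[[[0,0,0,0,0,0.115,255],[0,0,0,0,0,0.115,255],[0,0,0,0,0,0.115,255],[0,0,0,0,0,0.115,255],[0,0,0,0,0,0.115,255],[0,0,0,0,0,0.08,255],[0,0,0,0,0,0,255],[0,0,0,0,0,0,255]]]'

```text
clock: 10.53
position: [623.1, -222.2, 237.3]
ee_rot: [-0.002, 1.0, -0.001, 0.005]
contact_force: [8.1, 0.7, 1.0]
gripper_width: 21.2
```

Run:
```python
from h import *
go(619,-223,237,np.pi)
```

```text
t 10.53 pos [ 623.1 -222.2  237.3] yaw -3.138 tilt [ 0.011 -0.001] w 21.2 F [8.1 0.7 1. ] j [-0.1   0.42  0.16  0.   -1.29 -1.47]
d_tool [ 4.1 -0.8  0.2] rz -6.279
```

The turret is turned by the measured amount, so that hook should face -x. I release, rise, and travel to above the stand.

drive_tool --moves '[[[0,0,0,0,0,0,0],[0,0,0,0,0,0,0],[0,0,0,0,0,0,0],[0,0,0,0,0,0,0],[0,0,-0.02,0,0,0,0],[0,0,-0.035,0,0,0,0],[0,0,-0.035,0,0,0,0],[0,0,-0.03,0,0,0,0]]]'

```text
clock: 11.2
position: [618.4, -222.9, 357.7]
ee_rot: [-0.001, 1.0, -0.0, 0.0]
contact_force: [0.7, -0.8, 1.5]
gripper_width: 85.1
```

drive_tool --moves '[[[0.0146,0.0343,0,0,0,0,0],[0.0146,0.0343,0,0,0,0,0],[0.0146,0.0343,0,0,0,0,0],[0.0146,0.0343,0,0,0,0,0],[0.0146,0.0343,0,0,0,0,0],[0.0146,0.0343,0,0,0,0,0],[0.0146,0.0343,0,0,0,0,0],[0.0146,0.0343,0,0,0,0,0]]]'

```text
clock: 11.87
position: [499.9, 52.6, 355.4]
ee_rot: [-0.001, 1.0, 0.0, 0.0]
contact_force: [0.6, 0.7, 0.6]
gripper_width: 85.3
```

drive_tool --moves '[[[0.0146,0.0343,0,0,0,0,0],[0.0146,0.0343,0,0,0,0,0],[0,0,0,0,0,-0.125,0],[0,0,0,0,0,-0.125,0],[0,0,0,0,0,0,0],[0,0,0,0,0,0,0]]]'

```text
clock: 12.37
position: [471.6, 120.0, 355.3]
ee_rot: [-0.125, 0.992, -0.0, -0.0]
contact_force: [-0.3, 0.6, 0.4]
gripper_width: 85.4
```

Run:
```python
from h import *
go(476.5,121,137,0.25-np.pi)
s=get_image("side"); t=get_image("top"); cv2.imwrite("pics/s5.png",s); cv2.imwrite("pics/t5.png",t)
f=lambda x,k:np.clip(cv2.resize(x,None,fx=k,fy=k,interpolation=cv2.INTER_CUBIC).astype(float)*1.4,0,255).astype(np.uint8)
cv2.imwrite("pics/v5.png",np.hstack([f(s[150:310,260:360],3.75),f(t[110:230,360:465],5)[:600,:420]]))
```

```text
t 12.37 pos [471.6 120.  355.3] yaw -2.892 tilt [ 0. -0.] w 85.4 F [-0.3  0.6  0.4] j [ 0.58  0.07 -0.03  0.   -1.47 -1.9 ]
d_tool [ -5.   -0.3 218.3] rz -0.000
```

View pics/v5.png

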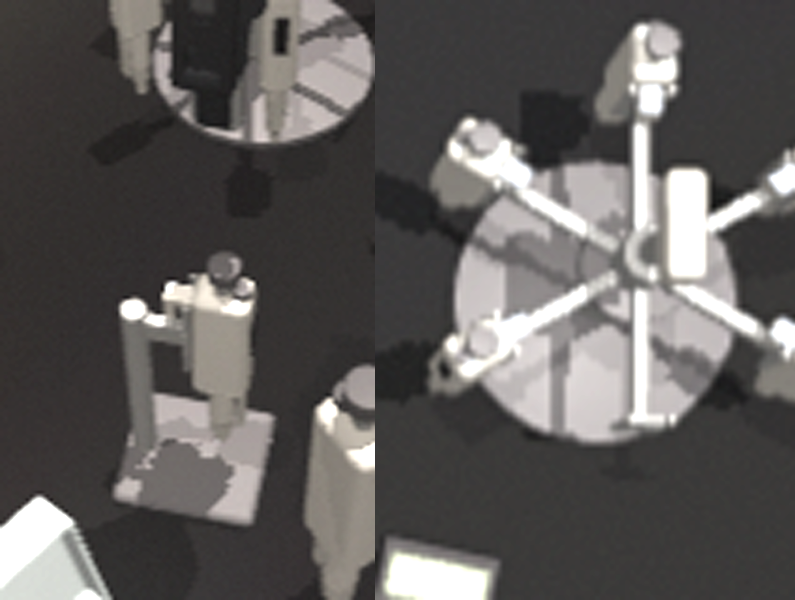

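The empty hook (T shape) is at top (415,193.6), facing the front. I compute its exact pose and re-check the stand pipette.

Run:
```python
from h import *
T=lambda X,Y:(360+(X-375)/5,110+Y/5)
o=lambda X,Y,z:onz("top",*T(X,Y),z)[:2].round(1)
print("bar",o(687,225,298),"bar ends",o(687,168,298),o(687,283,298))
print("arm",o(641,125,160),o(641,405,160))
print("ears tips L,R",o(633,419,200),o(675,417,200),"mid",o(652,418,200))
print("opposite button",o(663,41,232),"L-up",o(484,139,232),"L-dn",o(483,338,232))
S=lambda X,Y:(260+X/3.75,150+Y/3.75)
print("button side",onz("side",*S(224,264),232).round(1),"post",onz("side",*S(133,309),173).round(1))
print("tri button",tri(("side",*S(224,264)),("top",293.2,207)))
t=cv2.imread("pics/top0.png")
g=cv2.cvtColor(t,cv2.COLOR_BGR2GRAY); print(g[196:216,284:304])
```

```text
bar [ 618.4 -223.8] bar ends [ 649.4 -223.6] [ 587.1 -224. ]
arm [ 703.5 -225.1] [ 536.2 -226.3]
ears tips L,R [ 523.6 -214.2] [ 525.4 -238.1] mid [ 524.5 -225. ]
opposite button [ 735.9 -223.4] L-up [ 676.8 -122.9] L-dn [ 563.6 -123.9]
button side [478.9 122.6 232. ] post [530.7 137.5 173. ]
tri button (array([476.78599223, 121.66120406, 231.593606  ]), np.float64(4.754375832469244))
[[116 104 104 121 140 162 216 220 220 209 132 128 134 135 139 141 151 154
  154 155]
 [140 110 103 109 143 150 215 220 220 218 149 135 152 137 134 135 141 152
  155 155]
 [120 107 103 104 125 151 215 220 220 218 153 163 176 142 134 135 135 142
  154 156]
 [105 105 103 111 157 149 204 217 218 217 198 185 155 122 132 135 135 137
  153 155]
 [104 104 103 122 197 179 187 187 191 190 203 200 166 116 131 135 135 138
  154 155]
 [112 104 103 112 161 152 194 198 202 205 212 215 203 144 134 134 137 149
  155 155]
 [108 105 105 103 120 185 211 189 178 175 176 196 210 160 135 135 137 153
  156 156]
 [106 105 104 103 117 199 195 161 151 150 150 163 190 182 135 134 136 142
  154 156]
 [105 105 106 103 112 167 151 14
[... 288 characters left out ...]
 135 137
  136 137]
 [107 107 105 105 104 104 152 151 135 128 122 123 180 212 199 135 133 137
  137 136]
 [106 108 107 105 104 111 171 203 173 136 129 131 169 216 206 130 132 137
  137 137]
 [101 106 107 107 105 108 151 212 191 162 154 153 183 212 184 120 128 136
  138 138]
 [ 94 106 106 106 106 104 124 204 209 200 175 132 146 157 132 109 127 136
  138 138]
 [ 89 110 111 106 105 104 108 147 156 153 124  81  80  93 102 116 134 138
  138 139]
 [108 144 144 116 110 109 109 109 108 106  88  75  99 109 127 133 138 139
  139 139]
 [ 97 149 156 147 146 146 146 146 145 145 144 143 146 137 138 138 139 138
  139 139]
 [ 72 139 156 156 156 156 156 157 157 157 157 158 157 152 140 138 138 139
  140 139]]
```

drive_tool --moves '[[[-0.007,0.001,0,0,0,0,0],[0,0,0.04,0,0,0,0],[0,0,0.04,0,0,0,0],[0,0,0.04,0,0,0,0],[0,0,0.04,0,0,0,0],[0,0,0.03,0,0,0,0],[0,0,0.017,0,0,0,0],[0,0,0.01,0,0,0,0]]]'

```text
clock: 13.13
position: [477.3, 121.6, 135.0]
ee_rot: [-0.125, 0.992, -0.001, -0.003]
contact_force: [0.3, -0.3, -0.1]
gripper_width: 85.5
```

drive_tool --moves '[[[0,0,0,0,0,0,0],[0,0,0,0,0,0,120],[0,0,0,0,0,0,150],[0,0,0,0,0,0,170],[0,0,0,0,0,0,255],[0,0,0,0,0,0,255],[0,0,0,0,0,0,255],[0,0,0,0,0,0,255]]]'

```text
clock: 13.8
position: [478.7, 123.0, 139.1]
ee_rot: [-0.126, 0.992, 0.0, 0.001]
contact_force: [-1.1, 0.4, 4.0]
gripper_width: 25.5
```

Run:
```python
from h import *
go(478,122.5,138,0.25-np.pi); print(read_state()["wrist_torque"])
```

```text
t 13.8 pos [478.7 123.  139.1] yaw -2.889 tilt [0.001 0.001] w 25.5 F [-1.1  0.4  4. ] j [ 0.58  0.22 -0.4   0.   -0.95 -1.9 ]
d_tool [ 0.8 -0.3  1.1] rz 0.003
[-0.01229204  0.29479502  0.03509365]
```

drive_tool --moves '[[[0,0,-0.005,0,0,0,255],[0,0,-0.01,0,0,0,255],[0,0,-0.015,0,0,0,255],[0,0,-0.02,0,0,0,255],[0,0,-0.02,0,0,0,255],[0,0,0,0,0,0.08,255],[0,0,0,0,0,0.09,255],[0,0,0,0,0,0.08,255]]]'

```text
clock: 14.47
position: [476.9, 122.6, 208.0]
ee_rot: [0.001, 1.0, -0.0, -0.001]
contact_force: [-2.6, 0.3, -0.8]
gripper_width: 25.4
```

drive_tool --moves '[[[0,-0.015,0,0,0,0,255],[-0.001,-0.03,0,0,0,0,255],[-0.002,-0.03,0,0,0,0,255],[-0.002,-0.03,0,0,0,0,255],[-0.002,-0.03,0,0,0,0,255],[-0.002,-0.03,0,0,0,0,255],[-0.002,-0.03,0,0,0,0,255],[-0.002,-0.03,0,0,0,0,255]]]'

```text
clock: 15.13
position: [491.4, -103.4, 208.0]
ee_rot: [-0.001, 1.0, 0.0, -0.0]
contact_force: [1.0, 0.4, -1.1]
gripper_width: 25.3
```

drive_tool --moves '[[[-0.002,-0.03,0,0,0,0,255],[-0.002,-0.03,0,0,0,0,255],[-0.002,-0.03,0,0,0,0,255],[-0.002,-0.02,0,0,0,0,255],[-0.002,-0.01,0,0,0,0,255],[0,0,0,0,0,0,255],[0,0,0,0,0,0,255]]]'

```text
clock: 15.72
position: [501.9, -222.0, 207.7]
ee_rot: [-0.001, 1.0, 0.0, -0.001]
contact_force: [-0.7, 0.4, -1.4]
gripper_width: 25.5
```

Run:
```python
from h import *
go(503,-223,138,-np.pi)
s=get_image("side"); t=get_image("top"); cv2.imwrite("pics/s6.png",s); cv2.imwrite("pics/t6.png",t)
f=lambda x,k:np.clip(cv2.resize(x,None,fx=k,fy=k,interpolation=cv2.INTER_CUBIC).astype(float)*1.4,0,255).astype(np.uint8)
cv2.imwrite("pics/v6.png",f(s[60:200,270:400],4.2))
p=read_state()["position"]
P=p+[0,0,40-177+192]  # slot level when grip ref at 177 hung
print("hook proj",proj("side",[524.5,-225.3,192]).round(1),"slot now",proj("side",[p[0]+22.5-1.6,p[1]-1.6,p[2]+40+15]).round(1))
```

```text
t 15.72 pos [ 501.9 -222.   207.7] yaw -3.14 tilt [-0.001  0.001] w 25.5 F [-0.7  0.4 -1.4] j [-0.12  0.25 -0.17 -0.   -1.15 -1.45]
d_tool [-1.1 -1.1 69.7] rz 0.002
hook proj [364.5 128.6] slot now [367.3 107.3]
```

View pics/v6.png

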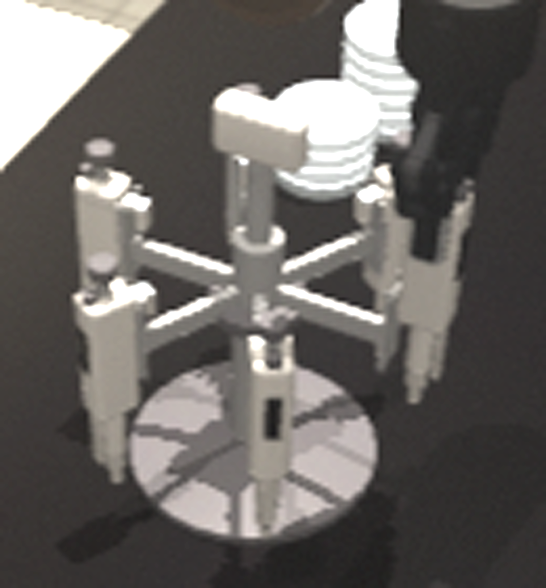

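Run:
```python
from h import *
print(proj("side",[500.3,-223.6,108.7]),proj("side",[501.9,-222,108.7]))
print("x+5",proj("side",[505.3,-223.6,108.7]),"y-5",proj("side",[500.3,-228.6,108.7]))
s=cv2.imread("pics/s6.png"); g=cv2.cvtColor(s,cv2.COLOR_BGR2GRAY); print(g[143:160,360:380])
# parked pipette tips predicted at 60deg: lower end z=40
a=np.array([619.5,-224]); 
for k in(60,120,180,-60): print(k,proj("side",[*(a-118.5*np.array([np.cos(np.radians(k)),np.sin(np.radians(k))])),40]).round(1))
```

```text
[369.4440109  154.60272577] [368.69754385 154.77528011]
x+5 [367.80023515 154.03260906] y-5 [370.12802031 153.49569099]
[[ 85  79  74  75  55  39  53  82 102 107 110 110  98  91  94  75  45  40
   37  38]
 [ 90  82  75  61  41  40  59  87 104 108 110 108  94  88  94  72  44  38
   39  37]
 [ 77  81  64  45  40  40  61  90 105 108 109 108  92  86  89  67  39  38
   39  38]
 [ 79  76  55  41  39  39  68  97 105 108 110 108  97  93  85  59  38  37
   39  39]
 [ 76  67  45  41  42  40  61  90 105 109 108 106  91  92  89  61  38  39
   39  37]
 [ 56  53  41  40  39  37  55  83 104 112 114  94  81  95  82  53  39  39
   39  38]
 [ 41  41  39  37  36  37  64  88  96  99 100  79  78  98  75  44  39  40
   38  39]
 [ 38  36  36  38  35  40  66  90  97  98  98  74  51  62  54  38  39  39
   39  38]
 [ 37  37  36  35  37  37  58  85  97  99  98  74  42  38  39  37  37  39
   37  37]
 [ 36  37  37  37  36  37  41  73  96  91  76  54  38  39  39  38  37  39
   38  39]
 [ 33  37  38  35  35  36  43  75  97  89  62  40  39  38  38  39  38  38
   37  38]
 [ 28  31  38  35  36  36  46  77  97  89  61  37  38  37  38  38  38  39
   38  37]
 [ 28  32  36  36  37  37  45  79 102  81  45  38  38  38  38  37  39  38
   38  38]
 [ 30  35  38  37  38  40  40  44  48  43  39  38  38  39  38  39  38  38
   36  37]
 [ 29  35  39  38  38  39  37  40  38  39  40  38  38  38  37  39  38  37
   38  39]
 [ 35  38  40  40  39  37  40  40  38  38  38  39  39  39  38  38  37  38
   37  38]
 [ 39  40  38  40  39  39  40  38  39  38  38  37  37  38  38  38  38  38
   37  37]]
60 [362.2 143.9]
120 [328.6 132.4]
180 [297.1 146. ]
-60 [333.7 187.7]
```

The pipette tip is at (368.3,155) against a predicted (369.4,154.6), so the alignment is within about 2 mm. I lower in stages, watching the force.

drive_tool --moves '[[[-0.001,-0.001,0.015,0,0,0,255],[0,0,0.015,0,0,0,255],[0,0,0.01,0,0,0,255],[0,0,0.004,0,0,0,255],[0,0,0.004,0,0,0,255],[0,0,0.003,0,0,0,255],[0,0,0,0,0,0,255],[0,0,0,0,0,0,255]]]'

```text
clock: 16.48
position: [503.6, -223.1, 157.7]
ee_rot: [-0.002, 1.0, -0.0, 0.0]
contact_force: [-0.1, -0.5, -0.7]
gripper_width: 25.3
```

drive_tool --moves '[[[0,0,0.003,0,0,0,255],[0,0,0.003,0,0,0,255],[0,0,0.002,0,0,0,255]]]'

```text
clock: 16.73
position: [503.2, -223.1, 149.0]
ee_rot: [-0.001, 1.0, 0.0, 0.0]
contact_force: [0.1, 0.0, -1.8]
gripper_width: 25.3
```

drive_tool --moves '[[[0,0,0.003,0,0,0,255],[0,0,0.003,0,0,0,255],[0,0,0.002,0,0,0,255],[0,0,0,0,0,0,255]]]'

```text
clock: 17.07
position: [502.9, -223.0, 140.5]
ee_rot: [-0.001, 1.0, 0.0, -0.001]
contact_force: [-0.3, 0.5, -1.5]
gripper_width: 25.4
```

drive_tool --moves '[[[0,0,0.001,0,0,0,255],[0,0,0.001,0,0,0,255],[0,0,0.001,0,0,0,255],[0,0,0,0,0,0,255]]]'

```text
clock: 17.4
position: [503.5, -223.4, 139.2]
ee_rot: [-0.002, 1.0, -0.0, 0.0]
contact_force: [-1.4, -0.4, 3.4]
gripper_width: 25.3
```

Run:
```python
from h import *
go(503,-223,138,-np.pi);print(read_state()["wrist_torque"])
cv2.imwrite("pics/s7.png",get_image("side"))
g=cv2.cvtColor(cv2.imread("pics/s7.png"),cv2.COLOR_BGR2GRAY)
for z in(40,44): print(proj("side",[501.5,-224.5,z]))
print(g[170:192,362:378])
```

```text
t 17.4 pos [ 503.5 -223.4  139.2] yaw -3.138 tilt [ 0.001 -0.001] w 25.3 F [-1.4 -0.4  3.4] j [-0.12  0.31 -0.27  0.   -0.99 -1.45]
d_tool [0.5 0.4 1.2] rz 0.003
[ 0.00777946  0.38789722 -0.03170825]
[366.78849412 171.0941037 ]
[366.92092847 170.15934324]
[[37 41 72 96 89 62 35 35 34 33 33 34 33 34 34 34]
 [38 38 63 90 83 50 34 35 33 33 35 34 34 33 33 34]
 [39 36 38 44 44 37 33 33 37 34 34 34 33 34 32 33]
 [35 35 34 34 35 34 34 34 34 34 35 34 34 35 33 35]
 [34 34 34 35 35 35 34 34 35 34 34 33 34 34 33 34]
 [28 28 30 34 34 34 34 34 34 34 35 34 34 33 35 33]
 [29 26 26 26 26 30 35 35 36 35 34 34 34 34 33 34]
 [25 27 25 25 23 31 35 33 34 34 34 34 35 33 32 33]
 [29 26 25 25 29 34 33 34 34 34 34 33 33 36 35 34]
 [28 28 26 24 31 34 34 35 35 34 33 34 34 32 34 34]
 [29 25 23 25 30 35 35 34 34 34 35 34 33 34 35 34]
 [27 25 31 33 34 34 34 34 34 34 35 34 35 35 35 35]
 [28 25 26 29 34 35 35 34 33 34 33 34 34 33 36 33]
 [26 26 25 25 26 30 33 34 35 33 34 34 34 34 35 34]
 [27 24 26 26 28 36 35 33 34 34 34 34 34 34 34 34]
 [26 26 25 25 29 35 35 35 36 34 33 33 35 33 35 34]
 [24 25 25 31 33 35 33 33 33 34 34 33 34 34 33 35]
 [26 25 26 29 34 34 34 33 34 35 34 34 35 34 33 33]
 [24 25 24 29 35 36 34 35 35 34 34 33 33 34 33 35]
 [24 25 25 31 34 36 35 33 34 33 34 34 34 35 35 34]
 [26 23 25 25 32 34 35 34 34 34 34 35 34 35 34 35]
 [26 25 25 26 31 34 33 36 34 34 35 34 34 35 37 34]]
```

Contact came at z = 139.2, the same reading as when it hung on the stand (139.1). I press 1 mm more and release gently.

drive_tool --moves '[[[0,0,0.001,0,0,0,255],[0,0,0,0,0,0,160],[0,0,0,0,0,0,150],[0,0,0,0,0,0,140],[0,0,0,0,0,0,120],[0,0,0,0,0,0,60],[0,0,0,0,0,0,0],[0,0,0,0,0,0,0]]]'

```text
clock: 18.12
position: [503.3, -223.0, 137.0]
ee_rot: [-0.001, 1.0, 0.0, -0.0]
contact_force: [-0.7, -0.2, -0.4]
gripper_width: 78.9
```

Run:
```python
from h import *
go(503,-223,138,-np.pi)
cv2.imwrite("pics/s8.png",get_image("side"))
g=cv2.cvtColor(cv2.imread("pics/s8.png"),cv2.COLOR_BGR2GRAY)
print(g[164:178,360:376])
```

```text
t 18.12 pos [ 503.3 -223.   137. ] yaw -3.139 tilt [-0.  0.] w 78.9 F [-0.7 -0.2 -0.4] j [-0.12  0.32 -0.27 -0.   -0.99 -1.45]
d_tool [ 0.3  0.  -1. ] rz 0.003
[[ 39  39  53  89 108 108 108  95  98 105  76  44  37  37  35  35]
 [ 37  39  57  87 100 102  99  75  77  96  72  43  36  35  34  33]
 [ 37  39  67  92  96  98  97  77  77  88  59  37  36  35  34  32]
 [ 38  38  70  94  97  97  96  71  40  41  39  35  34  32  34  33]
 [ 38  37  51  80  98  98  82  52  38  35  34  34  34  36  33  33]
 [ 39  38  47  78  96  89  61  39  37  33  33  34  34  32  34  33]
 [ 39  38  50  80  96  77  44  37  34  33  35  33  34  33  33  32]
 [ 39  34  33  64  77  55  37  34  35  34  34  33  34  33  35  34]
 [ 36  34  28  33  37  37  35  35  34  34  33  34  34  34  33  34]
 [ 26  26  25  25  25  26  25  29  34  34  34  35  34  36  35  33]
 [ 25  27  25  25  25  24  24  25  25  29  35  35  33  34  33  35]
 [ 28  28  27  26  26  24  25  25  24  29  34  34  34  34  34  35]
 [ 29  29  28  27  25  25  25  29  34  32  34  34  34  32  33  34]
 [ 26  28  27  24  26  24  25  30  33  35  35  35  33  34  33  33]]
```

The tip settled about 1 px, so the pipette is hanging. I rise clear and go to the lid, now using the corrected height.

drive_tool --moves '[[[0,0,-0.02,0,0,0,0],[0,0,-0.03,0,0,0,0],[0,0,-0.04,0,0,0,0],[0,0,-0.04,0,0,0,0],[0,0,-0.04,0,0,0,0],[0,0,-0.03,0,0,0,0],[-0.007,0.039,0,0,0,0,255],[-0.007,0.039,0,0,0,0,255]]]'

```text
clock: 18.83
position: [517.8, -145.6, 339.8]
ee_rot: [0.001, 1.0, -0.0, 0.003]
contact_force: [1.4, 1.4, -1.5]
gripper_width: 64.0
```

drive_tool --moves '[[[-0.007,0.039,0,0,0,0,255],[-0.007,0.039,0,0,0,0,255],[-0.007,0.039,0,0,0,0,255],[-0.007,0.039,0,0,0,0,255],[-0.007,0.039,0,0,0,0,255],[-0.007,0.039,0,0,0,0,255],[-0.007,0.039,0,0,0,0,255],[-0.007,0.039,0,0,0,0,255]]]'

```text
clock: 19.5
position: [572.0, 169.1, 337.4]
ee_rot: [-0.002, 1.0, 0.0, 0.0]
contact_force: [-0.2, -1.2, -0.1]
gripper_width: -0.0
```

drive_tool --moves '[[[-0.007,0.039,0,0,0,0,255],[-0.007,0.039,0,0,0,0,255],[-0.007,0.039,0,0,0,0,255],[0,0,0,0,0,0.1,255],[0,0,0,0,0,0.1,255],[0,0,0,0,0,0.11,255],[0,0,0,0,0,0,255]]]'

```text
clock: 20.08
position: [592.8, 284.7, 336.7]
ee_rot: [0.154, 0.988, -0.0, -0.0]
contact_force: [-0.9, -0.3, -0.0]
gripper_width: 0.1
```

Run:
```python
from h import *
go(595,285,73,-.31)
```

```text
t 20.08 pos [592.8 284.7 336.7] yaw 2.833 tilt [-0.001 -0.   ] w 0.1 F [-0.9 -0.3 -0. ] j [ 0.69  0.39  0.35 -0.   -1.53 -2.57]
d_tool [ -2.1   1.1 263.7] rz 3.143
```

drive_tool --moves '[[[0,0,0.04,0,0,0,255],[0,0,0.04,0,0,0,255],[0,0,0.04,0,0,0,255],[0,0,0.04,0,0,0,255],[0,0,0.04,0,0,0,255],[0,0,0.04,0,0,0,255],[0,0,0.022,0,0,0,255],[0,0,0,0,0,0,255]]]'

```text
clock: 20.75
position: [589.1, 281.4, 68.6]
ee_rot: [0.152, 0.988, -0.004, -0.005]
contact_force: [-0.5, -0.5, -0.7]
gripper_width: 0.2
```

drive_tool --moves '[[[0.01,0,0,0,0,0,255],[0.01,0,0,0,0,0,255],[0.01,0,0,0,0,0,255],[0.01,0,0,0,0,0,255],[0.01,0,0,0,0,0,255],[0.01,0,0,0,0,0,255],[0.01,0,0,0,0,0,255],[0.01,0,0,0,0,0,255]]]'

```text
clock: 21.42
position: [516.0, 309.0, 76.0]
ee_rot: [0.153, 0.988, 0.001, 0.001]
contact_force: [0.8, -0.3, 2.9]
gripper_width: 0.1
```

drive_tool --moves '[[[0.01,0,0,0,0,0,255],[0.01,0,0,0,0,0,255],[0.01,0,0,0,0,0,255],[0,0,0,0,0,0,255],[0,0,0,0,0,0,255],[0,0,0,0,0,0,255],[0,0,0,0,0,0,255],[0,0,0,0,0,0,255]]]'

```text
clock: 22.08
position: [488.3, 317.3, 75.0]
ee_rot: [0.153, 0.988, -0.0, -0.0]
contact_force: [1.0, -0.5, 1.3]
gripper_width: -0.2
```

drive_tool --moves '[[[0,0,-0.04,0,0,0,255],[0,0,-0.04,0,0,0,255],[0,0,-0.04,0,0,0,255],[0,0,-0.04,0,0,0,255],[-0.02,-0.035,-0.01,0,0,0,255],[-0.02,-0.035,0,0,0,0,255],[-0.02,-0.035,0,0,0,0,255],[-0.02,-0.035,0,0,0,0,255]]]'

```text
clock: 22.75
position: [522.1, 158.2, 245.7]
ee_rot: [0.153, 0.988, 0.0, 0.0]
contact_force: [1.2, 0.1, -0.5]
gripper_width: -0.1
```

Run:
```python
from h import *
go(595,285,73,-.31)
t=get_image("top"); cv2.imwrite("pics/t9.png",t); g=t[:,:,1].astype(int)
print(g[180:216,252]); print(g[180:216,240])
print("shut lid corners", [proj("top",p).round(1) for p in([512,371,88],[485,256,88],[430,400,88],[393,284,88])])
print("open hinge line row at 240 etc", proj("top",[499,315,56]).round(1))
```

```text
t 22.75 pos [522.1 158.2 245.7] yaw 2.835 tilt [0.001 0.001] w -0.1 F [ 1.2  0.1 -0.5] j [ 0.59  0.22 -0.12 -0.   -1.24 -2.47]
d_tool [-31.1 142.7 172.9] rz 3.145
[116 112 107 142 204 220 219 218 216 214 211 209 207 204 202 199 195 190
 186 180 175 165 156 146 127  91  53  39  41  47  60  63  61  58  49  42]
[214 216 217 218 218 218 218 218 218 218 218 218 218 218 218 217 214 212
 210 208 205 202 200 196 192 187 183 179 170 161 150 134 133 198 215 216]
shut lid corners [array([214.6, 196.1]), array([251.6, 205.9]), array([203.9, 222.5]), array([241.2, 235.6])]
open hinge line row at 240 etc [234.3 201.7]
```

drive_tool --moves '[[[0.008,-0.03,-0.015,0,0,0,255],[0.008,-0.03,-0.015,0,0,0,255],[0.008,-0.03,-0.015,0,0,0,255],[0.008,-0.03,-0.015,0,0,0,255],[0.008,-0.03,0,0,0,0,255],[0.008,-0.03,0,0,0,0,255],[0,0,0,0,0,0,255],[0,0,0,0,0,0,255]]]'

```text
clock: 23.47
position: [421.3, 1.6, 305.8]
ee_rot: [0.154, 0.988, 0.0, 0.001]
contact_force: [-0.5, -0.4, -1.3]
gripper_width: -0.5
```

Run:
```python
from h import *
go(420,0,300)
s=get_image("side");t=get_image("top"); cv2.imwrite("pics/sA.png",s); cv2.imwrite("pics/tA.png",t)
f=lambda x,k:np.clip(cv2.resize(x,None,fx=k,fy=k,interpolation=cv2.INTER_CUBIC).astype(float)*1.4,0,255).astype(np.uint8)
a=np.vstack([f(t[160:260,195:325],3),f(s[260:360,220:350],3)]); b=f(s[70:220,260:400],4)
print(a.shape,b.shape); cv2.imwrite("pics/vA.png",np.hstack([a[:600],b[:600,:410]]))
```

```text
t 23.47 pos [421.3   1.6 305.8] yaw 2.832 tilt [0.002 0.001] w -0.5 F [-0.5 -0.4 -1.3] j [ 0.39 -0.04 -0.26 -0.   -1.35 -2.27]
d_tool [ 0.7 -2.   5.8] 
(600, 390, 3) (600, 560, 3)
```

View pics/vA.png

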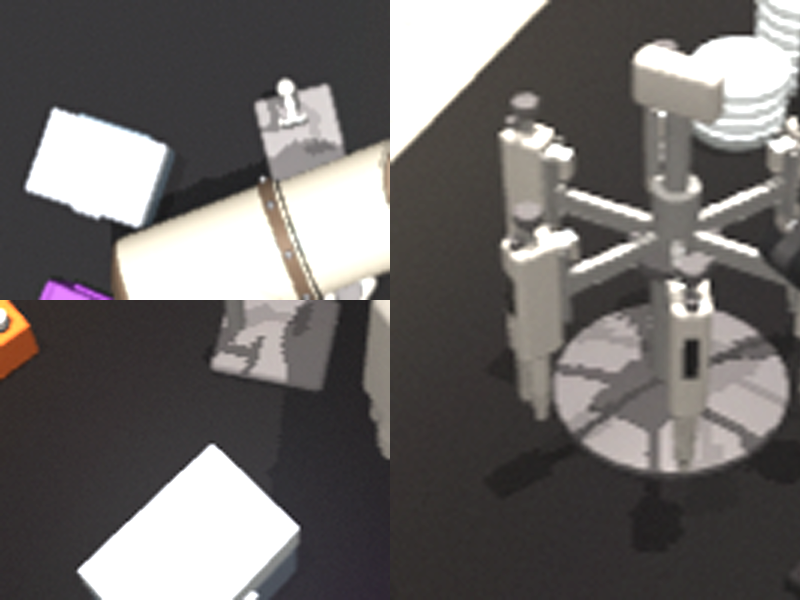

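The lid is shut, in both views. The front hook is hidden by the gripper in this crop, so I check it numerically in the top view.

Run:
```python
from h import *
t=cv2.imread("pics/tA.png");u,v=proj("top",[501.5,-224.5,232]);print("button pred",u,v, "slot",proj("top",[524.5,-225.3,192]))
g=cv2.cvtColor(t,cv2.COLOR_BGR2GRAY);c,r=int(u),int(v);print(c,r);print(g[r-14:r+12,c-10:c+11])
a=cv2.imread("pics/t5.png");d=cv2.absdiff(a,t).max(2)
print("carousel rear diff",(d[115:180,370:465]>30).sum(),"bottle/rack diff",(d[105:150,225:330]>30).sum(),"calc",(d[215:270,350:390]>30).sum())
```

```text
button pred 417.431136556344 200.65309880574375 slot [414.96287249 193.87764138]
417 200
[[150 149 136 116 102 211 211 171 134 129 128 120 128  99  88  89  87  88
   89  82  46]
 [150 149 136 115 102 211 211 173 142 137 137 138 140 131 100  89  87  88
   87  64  32]
 [149 149 135 115 102 211 210 176 149 145 144 141 141 140 128  99  92  87
   69  40  27]
 [149 148 135 116  95 193 197 195 191 190 175 146 140 140 138 131 126  79
   41  27  26]
 [148 147 134 117  78 146 171 211 215 214 186 147 139 139 140 138 111  55
   29  27  25]
 [147 146 134 116  72 113 160 216 220 219 188 146 138 140 138 111  71  41
   37  37  39]
 [146 146 131 116 113 133 164 215 220 219 187 145 146 136 109  69  45  40
   43  42  41]
 [145 143 114 111 190 193 171 215 220 219 191 142 189 121  66  43  41  41
   42  42  42]
 [125 117  87  87 154 150 165 213 219 217 189 125 146  77  41  39  40  41
   41  42  42]
 [101  86  74  73  95 131 185 202 204 203 192 157 119  57  39  41  42  43
   41  41  41]
 [119  95  86  87 109 185 212 214 211 212 211 207 195 100  43  41  41  42
   42  43  42]
 [108  95  92  93 126 202 219 21
[... 653 characters left out ...]
 41  42  42
   41  41  43]
 [ 94  93  93  92 120 200 217 145 135 150 158 199 211 113  43  40  42  42
   41  43  42]
 [ 93  92  92  91  97 149 185 158 136 154 171 188 159  75  38  41  42  42
   42  42  41]
 [ 90  91  91  80  77  82 116 112  95 105 115 122  79  44  40  42  42  41
   43  42  41]
 [ 58  60  59  52  50  42  52  50  49  52  51  51  41  40  42  43  43  43
   43  42  43]
 [ 38  37  38  35  38  36  35  36  37  39  40  41  40  43  42  41  42  42
   41  41  42]
 [ 36  37  36  37  37  36  37  36  37  40  42  41  41  42  42  43  41  42
   41  42  42]
 [ 37  37  37  37  37  36  37  36  35  41  43  42  43  42  41  42  42  42
   41  43  42]]
carousel rear diff 28 bottle/rack diff 0 calc 364
```

The button is at (417,200.5), exactly where predicted. The finger rest lies between the two ears (columns 411 and 419), so the pipette hangs upright in the notch. I hand in.

```bash
python3 -c "
from bench import job_done
print(job_done())"
```

```text
the job is handed in; nothing more can be done
None
```

I turned the carousel's empty hook to the front, hung the pipette from the bench stand on that hook, and shut the tip box lid. I handed the job in with the clock at about 24 s, and it reported no verdict.

**Last checks**
- **Hook:** its arm pointed straight to -x within about 0.01 rad after the turn, and the carousel looked almost unchanged at the end (28 stray pixels differed).
- **Pipette:** the button is at top (417,200.5), as predicted. The finger rest lies between the two ears, and it seated at the same height reading as on the stand (139 mm).
- **Lid:** it looks flat shut in both views; I did not measure its angle.
- **Bystanders:** the bottle and rack area of the top image was unchanged. The calculator area differed (364 pixels). I put that down to the arm or its shadow, because the path never went near it, but I did not check further.

**What disagreed or failed**
- **Tool height:** the tool really stood about 40 mm higher than its reported z. The first two lid pushes therefore passed over the lid without touching it. I found the offset in the side view and corrected for it from the bar grasp onwards.
- **Carousel axis:** the camera and the grip on the bar disagreed by about 2 mm, so I aimed between the two.
- **Pictures:** I viewed 12, two over the budget of 10.

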